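# Turn the spice carousel to the jar that needs refilling and hold it there

### The arm

A 7-joint arm with a two-finger parallel gripper is mounted at the origin on a cart in front of the work surface, level with it; the furniture and walls round the work are solid. World frame = base frame: x ahead of the robot, y to its left, z up, the work surface at z = 0. Lengths are in mm, angles in degrees, forces in N, time in s.
With the tool pointing down it reaches from about 425 to 925 mm from the base axis. Payload 6.8 kg.
Tool frame: the origin (TCP) lies on the centre line of the jaws, within the pads' length; the fingertips stand 19 mm ahead of it and the grasp point (between the pads) is the TCP; z points along the fingers, y is the direction in which the jaws open and shut (so a half turn about z gives the same grasp; the last joint's range is limited). The gripper opens to 85 mm and grips with 20 to 120 N. Pads are 22 mm wide; open, the fingers measure 114 mm over their backs; the gripper's body (76 mm by 85 mm) begins 54 mm behind the grasp point. The pads swing forward as they close: fully open they stand 13 mm farther back than shut.
Start: joints at [-76.152, 27.33, 1.283, 89.118, -0.659, 63.558, -4.761], TCP at [231.326, 634.141, 250.308] pointing down, gripper open.
Joint ranges: [-169.35, 169.35], [-19.33, 120.38], [-80.79, 83.38], [13.8, 139.57], [-78.32, 258.32], [9.67, 109.79], [-169.56, 169.56]. Speed limits (degrees/s): [136.94, 136.94, 180, 180, 180, 180, 180].

### API

Orientations are given as a 3x3 rotation matrix whose columns are the frame's x, y, z axes.
In Python, from cell import arm gives the robot as it stands.
- The arm moves only by the tool play_rows, never from a script. Its argument "commands" is a list of rows, each a list of 3 entries, a list of its own where there are three numbers: the shift along the tool's x, y, z in mm, then the turn about the tool's z in degrees, then the finger opening in mm, from 0 to 85.4. In form: [[[x, y, z], roll, grip], ...]. A call has 1 to 5 rows; each row shifts and turns the pose as measured when the row begins, along the tool's axes as they then stand; what a row does not reach is not made up. A row lasts 1/10 s, in which the tool goes at most 50 mm and 8.59 degrees, less where a joint would pass 70% of its speed; a pose out of reach is approached as far as the arm can. A call with a gripper value outside its range is refused whole. The fingers move at their own pace and stop on an object; the grip force is fixed at half the most. Time passes only in rows, so rows that do not move let the fingers close. It gives the time, the measured TCP pose, the force and the opening at its end, in the units of the state.
- arm.get_obs(): the state, without advancing time (a new reading comes with each control period).
- arm.camera(name): name is "scene" or "side" or "wrist"; returns the picture (420x560x3 uint8, red, green, blue); there is no depth.
- arm.camera_model(name): a dict with "camera_matrix" (3x3 intrinsics, pixels), "rvec" (rotation vector, rad) and "tvec" (3), from world to camera coordinates, as OpenCV has them. Camera axes: x right, y down, z forward; pixel columns grow to the right and rows downward; lengths in mm; the calibration is good to about 2 mm. A picture is of the moment at which its call begins: read the wrist's pose just before it. camera_model takes no time and is no camera call; for the wrist camera it gives the pose at the moment of the call.
- arm.job_done(): hands the job in, once; it reports no verdict.
The state is a dict: "t": time; "q": joint angles; "qvel": joint speeds; "joint_torque": joint torques, N m; "ee_pos": TCP position; "tcp_rot": TCP orientation; "wrist_force": force on the tool from outside, world axes, zero at the start; "moment": the same for the moment, N m; "finger_gap": finger opening in mm.
Only numpy, scipy, OpenCV 4.12 (cv2) and the standard library are available. Lean on these libraries where they do the work, as an engineer would, in place of code of your own. Each camera call takes 0.05 s, during which the arm holds its last target. There are 200 camera calls.

### The job

One refill tin has been put on the cork coaster at the right: turn the spice carousel until the jar whose lid has the same colour as that tin's lid stands at the front, lined up with the black pointer on the carousel's foot, and keep holding the carousel still by its black knob, finishing with the knob still firmly gripped. Do not push on the jars, keep them upright in their wells, and leave the tins and the green cup where they are.

Things in the scene. Friction and masses are not known exactly. Their poses are not given: they have to be found in the camera images.
- carousel_base: fixed dark wooden foot of the spice carousel, 196 mm across, 18 mm high; origin on the carousel's axis at the worktop; its own -x direction is the carousel's front, towards the black pointer
- carousel_pointer (a point): outer end of the small black tongue (26 mm wide) that sticks out of the foot and marks the front of the carousel; this point is 148 mm from the axis, 8 mm above the worktop
- carousel_turntable: light wooden turntable, 228 mm across, 11 mm thick, that turns freely either way (several turns) about the vertical axis with slight friction and stays where it is left; origin on the axis at its underside, 19 mm above the worktop; carries four ring-shaped wells 14 mm deep with their centres 82 mm from the axis, 90 degrees apart, and a thin steel post in the middle with the knob on top
- carousel_knob: round black knob, 40 mm across and 40 mm tall, on top of the post on the axis and fixed to the turntable; origin at its underside, 153 mm above the worktop, so its top is at 193 mm; its straight sides run from 157 to 187 mm above the worktop; below it the post is 14 mm thick
- coaster: thin round cork coaster, 110 mm across, 1 mm thick, flat on the worktop at the right, in front of the coffee machine; origin at its centre; one refill tin stands on it
- green_cup: green cup, 88 x 113 x 60 mm, standing loose at the left; origin at its underside; leave it alone
- jar_red: loose glass spice jar with a red lid, 44 mm across, 85 mm tall, standing in one of the wells with 2 mm of play all round (which one varies); origin at the centre of its underside, 30 mm above the worktop; lid top 115 mm above the worktop
- tin_red: loose steel refill tin with a red lid, 60 mm across, 78 mm tall, on the coaster or waiting at the back of the worktop; origin at the centre of its underside
- jar_yellow: loose glass spice jar with a yellow lid, 44 mm across, 85 mm tall, standing in one of the wells with 2 mm of play all round (which one varies); origin at the centre of its underside, 30 mm above the worktop; lid top 115 mm above the worktop
- tin_yellow: loose steel refill tin with a yellow lid, 60 mm across, 78 mm tall, on the coaster or waiting at the back of the worktop; origin at the centre of its underside
- jar_green: loose glass spice jar with a green lid, 44 mm across, 85 mm tall, standing in one of the wells with 2 mm of play all round (which one varies); origin at the centre of its underside, 30 mm above the worktop; lid top 115 mm above the worktop
- tin_green: loose steel refill tin with a green lid, 60 mm across, 78 mm tall, on the coaster or waiting at the back of the worktop; origin at the centre of its underside
- jar_blue: loose glass spice jar with a blue lid, 44 mm across, 85 mm tall, standing in one of the wells with 2 mm of play all round (which one varies); origin at the centre of its underside, 30 mm above the worktop; lid top 115 mm above the worktop
- tin_blue: loose steel refill tin with a blue lid, 60 mm across, 78 mm tall, on the coaster or waiting at the back of the worktop; origin at the centre of its underside
There are look-alikes about, which are no part of the job. Leave any purple look-alike of the tin_red alone.

How it is judged:
By the outcome, as a careful person would: the job done as asked, in the order asked, and still so for the second after the job is handed in, while the arm keeps its last pose, push and grip.
It also fails if it takes over 48 s, if anything falls off the work surface, if the arm or the gripper's body presses on something with over 40 N, if the wrist force passes 120 N, or if a joint passes its speed limit or range.

## Working session

There is one attempt and no reset: what is moved stays moved. The work goes in short steps, Python scripts to look and compute and a tool call to move; the robot and the scene stay as the last step left them, time stands still between calls to the robot, and variables do not carry over. Pictures are saved under pics/ and viewed, about 8 in all and at most 12, crops included, and the job is handed in when it is done.

Besides the shell and the picture viewer there is one more tool, called as a command line: name --argument value ..., lists and objects as JSON in quotes. play_rows: Moves the arm, as the interface text tells. Its arguments: {"type":"object","properties":{"commands":{"type":"array","items":{"type":"array"}}},"required":["commands"]}

```bash
mkdir -p pics; ls; python3 - <<'E'
from cell import arm
import cv2,numpy as np
for n in("scene","side"):
    im=arm.camera(n); cv2.imwrite(f"pics/{n}0.png",im[:,:,::-1])
    m=arm.camera_model(n); print(n,{k:np.round(v,3).tolist() for k,v in m.items()})
o=arm.get_obs(); print(o)
E
```

```text
pics
scene {'camera_matrix': [[418.789, 0.0, 275.956], [0.0, 418.789, 209.404], [0.0, 0.0, 1.0]], 'rvec': [2.032, -1.214, 0.556], 'tvec': [-224.224, 451.281, 800.909]}
side {'camera_matrix': [[484.249, 0.0, 273.138], [0.0, 484.249, 202.449], [0.0, 0.0, 1.0]], 'rvec': [0.752, -2.488, 1.289], 'tvec': [520.578, 259.024, 1468.512]}
{'t': 0.1, 'q': array([-76.15043982,  27.37112083,   1.28049455,  89.17155775,
        -0.6605406 ,  63.55736032,  -4.76216958]), 'qvel': array([-0.09926405, -0.0470686 , -0.00915094, -0.11708288,  0.04161664,
        0.02315735, -0.05579132]), 'joint_torque': array([ 4.11832065e-03, -5.97761858e+01,  1.61361180e+00, -2.81956065e+01,
        1.28151223e-02,  5.03216987e-03, -1.98227849e-05]), 'ee_pos': array([231.17703089, 633.65468764, 249.43032094]), 'tcp_rot': array([[-9.39429629e-01,  3.42741530e-01, -4.64831559e-04],
       [ 3.42741833e-01,  9.39428355e-01, -1.54997836e-03],
       [-9.45660075e-05, -1.61541281e-03, -9.99998691e-01]]), 'wrist_force': array([ 0.34713177, -0.76044574,  0.24883373]), 'moment': array([-0.03112806,  0.00179652,  0.02180575]), 'finger_gap': 85.15073950649249}
```

View pics/scene0.png

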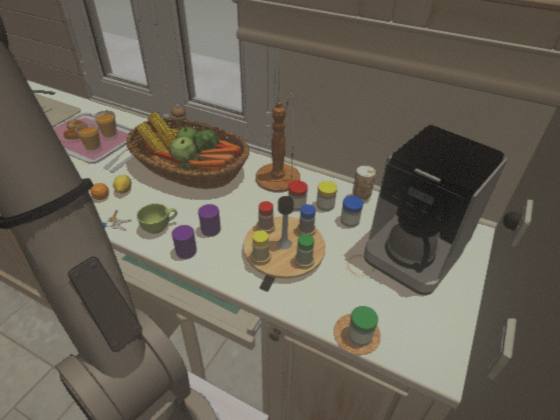

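View pics/side0.png

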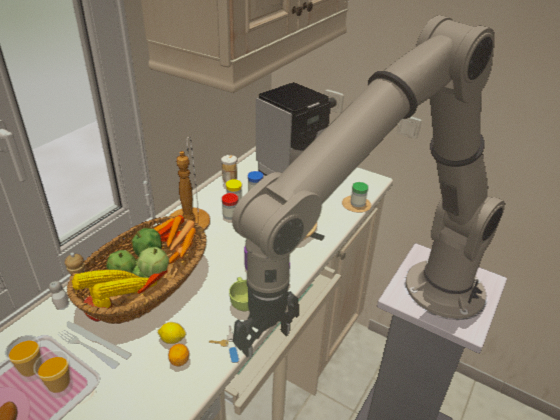

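The scene view shows the coaster tin at (362,325) with a green lid. The carousel has its knob at (286,205), the pointer near (266,288), and jars red (265,212), blue (307,217), yellow (261,245) and green (305,248). The other tins at the back are red, yellow and blue, and the purple ones at (209,218) and (184,241) are look-alikes. I'll confirm with a crop.

```bash
cat > h.py <<'E'
import numpy as np,cv2
from cell import arm
def cam(n):
    m=arm.camera_model(n); return np.array(m["camera_matrix"],float),np.array(m["rvec"],float),np.array(m["tvec"],float)
def ray(c,u,v,z):
    K,r,t=c; R=cv2.Rodrigues(r)[0]; C=-R.T@t.ravel(); d=R.T@np.linalg.inv(K)@[u,v,1]
    return C+d*(z-C[2])/d[2]
def proj(c,P): 
    K,r,t=c; return cv2.projectPoints(np.array(P,float).reshape(-1,1,3),r,t,K,None)[0].reshape(-1,2)
E
python3 - <<'E'
from h import *
im=cv2.imread("pics/scene0.png")[185:355,225:395]
cv2.imwrite("pics/crop1.png",cv2.resize(im,None,fx=3.5,fy=3.5,interpolation=cv2.INTER_CUBIC))
c=cam("scene")
for n,u,v,z in [("knobtop",286,200,193),("ptr",265,289,8),("red",266,208,115),("blue",308,212,115),("yel",261,238,115),("green",306,242,115),("tin",364,315,79)]: print(n,ray(c,u,v,z).round(1))
E
```

```text
knobtop [557.1  16.3 193. ]
ptr [414.8  -1.5   8. ]
red [583.4  88.4 115. ]
blue [623.6 -18.9 115. ]
yel [477.8  44.2 115. ]
green [519.5 -61.3 115. ]
tin [ 410.  -256.7   79. ]
```

View pics/crop1.png

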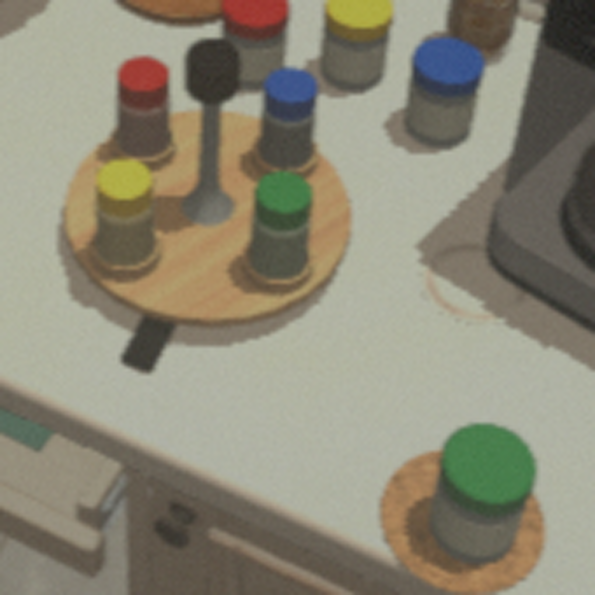

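The crop confirms it. The coaster tin's lid is green, and the green jar on the turntable is at crop (284,190), to the right of the pointer as seen from the robot. The axis is at about (551,13), so the turn is about 60° clockwise from above. I'll start moving towards it at a safe height.

play_rows --commands '[[[-34,-31,-2],0,85],[[-34,-31,0],0,85],[[-34,-31,0],0,85],[[-34,-31,0],0,85],[[-34,-31,0],0,85]]'

```text
t: 0.6
ee_pos: [334.7, 429.0, 247.8]
tcp_rot: [[-0.944, 0.33, -0.005], [0.33, 0.944, -0.003], [0.004, -0.004, -1.0]]
wrist_force: [0.8, 0.4, 0.3]
finger_gap: 85.1
```

```bash
python3 - <<'E'
from h import *
from scipy.optimize import least_squares
c=cam("scene"); f=lambda x,y:(225+(x+.5)/3.5-.5,185+(y+.5)/3.5-.5)
L=[f(284,190),f(126,178),f(143,72),f(291,85)] # green yellow red blue
ptr=f(136,361)
g=ray(c,*f(284,190),115);print("green",g)
# turntable outline points (top edge z=30)
T=[f(350,214),f(65,210),f(220,110),f(300,300-4)]
def P(p):
    x,y,a,b=p; pts=[]
    for k in (0,-1,-2,-3):
        t=a+k*np.pi/2; pts.append([x+82*np.cos(t),y+82*np.sin(t),115])
    pts.append([x+148*np.cos(b),y+148*np.sin(b),8]); return proj(c,pts)
obs=np.array(L+[ptr])
s=least_squares(lambda p:(P(p)-obs).ravel(),[551,13,np.radians(247),np.radians(186)])
print(s.x[:2],np.degrees(s.x[2:]),s.fun.reshape(-1,2).round(1))
print("knob top px crop",[((u-225+.5)*3.5-.5,(v-185+.5)*3.5-.5) for u,v in proj(c,[[*s.x[:2],193],[*s.x[:2],30]])])
o=arm.get_obs();print(o["t"],o["q"].round(1),o["ee_pos"].round(1))
E
```

```text
green [528.90081287 -56.35920206 115.        ]
[561.21542824  19.00931447] [247.38473464 186.15684935] [[ 0.2 -0.2]
 [-0.3 -0.3]
 [ 0.2  0.1]
 [ 0.1 -0.6]
 [-0.2  0.7]]
knob top px crop [(np.float64(213.93749354450816), np.float64(49.25783306734459)), (np.float64(208.51536950235604), np.float64(206.4800098240581))]
0.6 [-61.8  15.3   3.9 107.3  -1.4  57.7  13.5] [334.7 429.  247.8]
```

play_rows --commands '[[[-35,-31,-2],0,85],[[-35,-31,-2],0,85],[[-35,-31,0],0,85],[[-35,-31,0],0,85],[[-35,-31,0],0,85]]'

```text
t: 1.1
ee_pos: [450.9, 215.0, 251.0]
tcp_rot: [[-0.944, 0.329, -0.006], [0.329, 0.944, -0.003], [0.005, -0.005, -1.0]]
wrist_force: [0.8, 0.3, 0.2]
finger_gap: 85.5
```

play_rows --commands '[[[-35,-31,-2],0,85],[[-35,-31,0],0,85],[[-30,-26,0],0,85],[[0,0,0],-8,85],[[0,0,0],-8,85]]'

```text
t: 1.6
ee_pos: [519.9, 84.5, 252.5]
tcp_rot: [[-0.998, 0.061, -0.006], [0.061, 0.998, -0.007], [0.006, -0.007, -1.0]]
wrist_force: [-0.1, 0.1, -0.5]
finger_gap: 85.1
```

play_rows --commands '[[[0,0,0],-8,85],[[0,0,0],-8,85],[[0,0,0],-8,85],[[0,0,0],0,85],[[0,0,0],0,85]]'

```text
t: 2.1
ee_pos: [519.0, 82.2, 250.9]
tcp_rot: [[-0.932, -0.362, -0.01], [-0.361, 0.932, -0.008], [0.012, -0.004, -1.0]]
wrist_force: [0.3, 0.2, -0.4]
finger_gap: 85.0
```

```bash
python3 - <<'E'
from h import *
o=arm.get_obs();print(o["t"],o["q"].round(1),o["ee_pos"].round(1),o["tcp_rot"].round(3).tolist())
c=cam("wrist"); im=arm.camera("wrist"); cv2.imwrite("pics/w1.png",im[:,:,::-1])
x,y=561.2,19.0
print("axis@30,193",proj(c,[[x,y,30],[x,y,193]]).round(1).tolist())
for n,k in zip("gyrb",range(4)):
    t=np.radians(247.4-90*k); print(n,proj(c,[[x+82*np.cos(t),y+82*np.sin(t),115]]).round(1))
t=np.radians(186.16);print("ptr",proj(c,[[x+148*np.cos(t),y+148*np.sin(t),8]]))
print("d tool",(o["tcp_rot"].T@(np.array([x,y,172])-o["ee_pos"])).round(1))
E
```

```text
2.1 [-25.8  13.5  11.6 109.7  -2.8  57.8  98.2] [519.   82.2 250.9] [[-0.932, -0.362, -0.01], [-0.361, 0.932, -0.008], [0.012, -0.004, -1.0]]
axis@30,193 [[215.2, 199.4], [163.4, 265.2]]
g [[117.8 158.8]]
y [[259.4 156. ]]
r [[264.5 282.8]]
b [[139.2 284.7]]
ptr [[247.55022874  63.71076361]]
d tool [-17.5 -73.8  79. ]
```

View pics/w1.png

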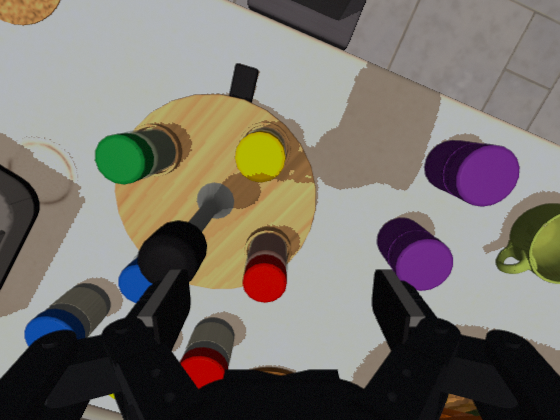

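The wrist view agrees with the fit: green (124,158), yellow (260,156), red (265,283) and the pointer end at (245,66) all lie within a few pixels of their predictions. The knob is near (172,250). I'll centre the gripper above it next.

play_rows --commands '[[[-9,-37,0],0,85],[[-8,-35,0],0,85],[[0,0,0],0,85],[[0,0,0],0,85]]'

```text
t: 2.55
ee_pos: [561.7, 21.2, 250.6]
tcp_rot: [[-0.934, -0.356, -0.011], [-0.356, 0.935, -0.008], [0.013, -0.004, -1.0]]
wrist_force: [-0.4, 0.9, -0.6]
finger_gap: 84.5
```

```bash
python3 - <<'E'
from h import *
o=arm.get_obs();print(o["t"],o["q"].round(1),o["ee_pos"].round(1),o["tcp_rot"].round(3).tolist())
c=cam("wrist"); im=arm.camera("wrist")[:,:,::-1].copy(); 
x,y=561.2,19.0
for z,col in((30,(255,0,255)),(193,(0,255,255)),(153,(255,255,0))):
    th=np.linspace(0,2*np.pi,40); r=20 if z>100 else 114
    cv2.polylines(im,[proj(c,np.c_[x+r*np.cos(th),y+r*np.sin(th),0*th+z]).round().astype(int)],True,col,1)
for k in range(4):
    t=np.radians(247.4-90*k)
    cv2.polylines(im,[proj(c,np.c_[x+82*np.cos(t)+22*np.cos(th),y+82*np.sin(t)+22*np.sin(th),0*th+115]).round().astype(int)],True,(255,255,255),1)
t=np.radians(186.16)
cv2.polylines(im,[proj(c,[[x+r*np.cos(t)-s*np.sin(t),y+r*np.sin(t)+s*np.cos(t),8] for r,s in((110,-13),(148,-13),(148,13),(110,13))]).round().astype(int)],False,(0,255,255),1)
cv2.imwrite("pics/w2.png",cv2.convertScaleAbs(im,alpha=1.4,beta=15))
print("d tool",(o["tcp_rot"].T@(np.array([x,y,172])-o["ee_pos"])).round(1))
E
```

```text
2.55 [-19.9  17.1  13.8 105.2  -4.3  58.9 106.4] [561.7  21.2 250.6] [[-0.934, -0.356, -0.011], [-0.356, 0.935, -0.008], [0.013, -0.004, -1.0]]
d tool [ 0.2 -1.6 78.6]
```

View pics/w2.png

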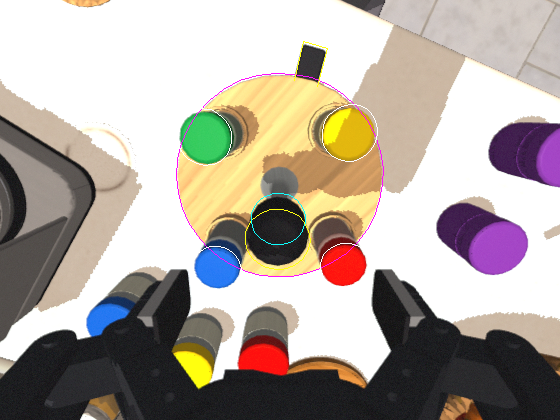

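The overlays fit within 1–2 px: turntable, pointer, the four lids and the knob at (276,230). I'll descend and then grip.

play_rows --commands '[[[0,-1.5,25],0,85],[[0,0,25],0,85],[[0,0,18],0,85],[[0,0,8],0,85],[[0,0,0],0,85]]'

```text
t: 3.1
ee_pos: [560.3, 24.7, 173.5]
tcp_rot: [[-0.934, -0.358, -0.009], [-0.358, 0.934, -0.006], [0.01, -0.002, -1.0]]
wrist_force: [-0.2, -0.8, 0.3]
finger_gap: 85.1
```

play_rows --commands '[[[0,0,0],0,60],[[0,0,0],0,46],[[0,0,0],0,42],[[0,0,0],0,42],[[0,0,0],0,42]]'

```text
t: 3.6
ee_pos: [564.5, 19.4, 178.9]
tcp_rot: [[-0.935, -0.354, 0.003], [-0.354, 0.935, -0.011], [0.001, -0.011, -1.0]]
wrist_force: [0.3, 0.6, -1.4]
finger_gap: 42.4
```

```bash
python3 - <<'E'
from h import *
o=arm.get_obs();print(o["t"],o["ee_pos"].round(1),o["finger_gap"],o["wrist_force"].round(1),o["q"].round(1));print("d tool",(o["tcp_rot"].T@(np.array([561.2,19,172])-o["ee_pos"])).round(1))
E
```

```text
3.6 [564.5  19.4 178.9] 42.3672900079785 [ 0.3  0.6 -1.4] [-19.1  21.8  13.2 109.2  -5.5  49.6 107.5]
d tool [3.3 0.8 6.9]
```

play_rows --commands '[[[3,0.8,7],0,43],[[0,0,1],0,43]]'

```text
t: 3.8
ee_pos: [561.5, 19.9, 171.1]
tcp_rot: [[-0.935, -0.355, 0.004], [-0.355, 0.935, -0.01], [-0.0, -0.011, -1.0]]
wrist_force: [-0.0, -0.2, 0.0]
finger_gap: 43.0
```

```bash
python3 - <<'E'
from h import *
for i in range(2):
  o=arm.get_obs();print(o["t"],o["ee_pos"].round(1),o["finger_gap"],o["wrist_force"].round(1));print("d tool",(o["tcp_rot"].T@(np.array([561.2,19,172])-o["ee_pos"])).round(1)); arm.camera("side")
E
```

```text
3.8 [561.5  19.9 171.1] 42.976194204534835 [-0.  -0.2  0. ]
d tool [ 0.6 -0.7 -0.9]
3.85 [561.9  20.  171.4] 42.95317256328867 [ 0.8  0.6 -0.4]
d tool [ 1.  -0.7 -0.6]
```

play_rows --commands '[[[0.5,-0.5,0],0,20],[[0,0,0],0,20],[[0,0,0],0,20],[[0,0,0],0,20]]'

```text
t: 4.3
ee_pos: [562.7, 18.7, 172.3]
tcp_rot: [[-0.935, -0.355, 0.006], [-0.355, 0.935, -0.011], [-0.002, -0.012, -1.0]]
wrist_force: [0.4, -1.3, 1.1]
finger_gap: 37.6
```

play_rows --commands '[[[0,0,0],4,20],[[0,0,0],6,20],[[0,0,0],6,20]]'

```text
t: 4.6
ee_pos: [562.8, 18.2, 172.3]
tcp_rot: [[-0.997, -0.075, 0.006], [-0.075, 0.997, -0.011], [-0.006, -0.011, -1.0]]
wrist_force: [0.2, -2.0, 1.1]
finger_gap: 37.8
```

play_rows --commands '[[[0,0,0],6,20],[[0,0,0],6,20],[[0,0,0],6,20],[[0,0,0],6,20],[[0,0,0],6,20]]'

```text
t: 5.1
ee_pos: [562.6, 17.3, 172.3]
tcp_rot: [[-0.892, 0.453, 0.005], [0.453, 0.892, -0.013], [-0.011, -0.009, -1.0]]
wrist_force: [0.8, -1.0, 0.9]
finger_gap: 37.7
```

play_rows --commands '[[[0,0,0],6,20],[[0,0,0],4,20],[[0,0,0],2,20],[[0,0,0],0,20]]'

```text
t: 5.5
ee_pos: [562.4, 17.1, 172.3]
tcp_rot: [[-0.772, 0.636, 0.004], [0.636, 0.772, -0.014], [-0.012, -0.008, -1.0]]
wrist_force: [1.6, -0.6, 1.7]
finger_gap: 37.5
```

```bash
python3 - <<'E'
from h import *
o=arm.get_obs();R=o["tcp_rot"];print(o["t"],o["ee_pos"].round(1),o["finger_gap"],o["wrist_force"].round(1),o["moment"].round(2),"yaw",np.degrees(np.arctan2(R[1,0],R[0,0]))%360, R[:,2].round(3))
im=arm.camera("scene")[:,:,::-1].copy();c=cam("scene")
cw=cam("wrist"); w=arm.camera("wrist")[:,:,::-1].copy()
x,y=561.2,19.0; th=np.linspace(0,2*np.pi,40)
for k in range(4):
    t=np.radians(186.16-90*k)
    for I,C in((im,c),(w,cw)):
        cv2.polylines(I,[(proj(C,np.c_[x+82*np.cos(t)+22*np.cos(th),y+82*np.sin(t)+22*np.sin(th),0*th+115])*16).round().astype(int)],True,(255,255,255),1,cv2.LINE_AA,4)
cv2.imwrite("pics/w3.png",cv2.convertScaleAbs(w,alpha=1.4,beta=15))
cr=cv2.resize(im[185:305,215:345],None,fx=4.5,fy=4.5,interpolation=cv2.INTER_CUBIC)
cv2.imwrite("pics/s3.png",cr)
E
```

```text
5.5 [562.4  17.1 172.3] 37.532840788781535 [ 1.6 -0.6  1.7] [-0.37  0.25 -0.04] yaw 140.49909275632243 [ 0.004 -0.014 -1.   ]
```

View pics/s3.png

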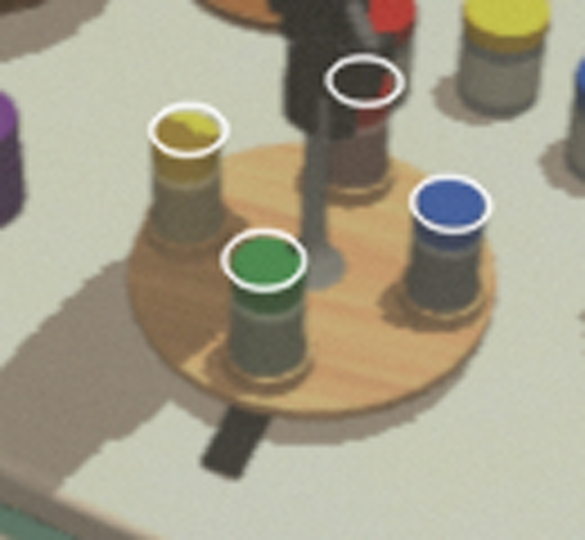

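View pics/w3.png

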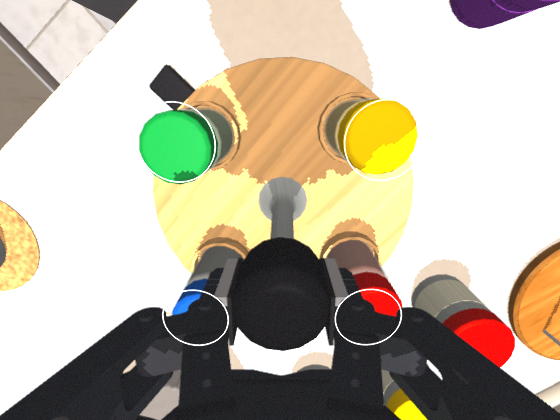

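Both views show green at the front beside the pointer, jars upright in their wells and the knob clamped. In the scene crop the rings for the ideal pose fit green (264,260) and blue (450,205). In the wrist view green (177,146) and yellow (381,136) hint at a small residual angle, so I'll measure it.

```bash
python3 - <<'E'
from h import *
from scipy.optimize import least_squares
def blob(im,h0,h1,box,s=110,v=40):
    hsv=cv2.cvtColor(im,cv2.COLOR_BGR2HSV); x0,y0,x1,y1=box
    m=cv2.inRange(hsv,(h0,s,v),(h1,255,255)); k=np.zeros_like(m);k[y0:y1,x0:x1]=m[y0:y1,x0:x1]
    M=cv2.moments(k,True); return np.array([M["m10"],M["m01"]])/M["m00"],M["m00"]
a=cv2.imread("pics/scene0.png"); b=arm.camera("scene")[:,:,::-1].copy(); c=cam("scene")
ax=lambda p,z=109:ray(c,*p,z)[:2]
A=[]
for n,h,box in(("g",(50,85),(290,230,320,262)),("y",(22,34),(250,228,272,248)),("r",(0,8),(255,198,276,222)),("b",(105,125),(298,200,318,228))):
    p,m=blob(a,*h,box); A.append(ax(p)); print(n,p.round(1),m,A[-1].round(1))
C=np.mean(A,0);print("C",C)
for k,q in enumerate(A): print("before",np.hypot(*(q-C)).round(1),(np.degrees(np.arctan2(*(q-C)[::-1]))+90*k)%360)
for n,h,box,k in(("g",(50,85),(255,230,290,258),0),("b",(105,125),(300,218,326,245),3)):
    p,m=blob(b,*h,box); q=ax(p); print("after",n,p.round(1),m,np.hypot(*(q-C)).round(1),(np.degrees(np.arctan2(*(q-C)[::-1]))+90*k)%360)
w=arm.camera("wrist")[:,:,::-1].copy(); cv2.imwrite("pics/w4.png",w)
cw=cam("wrist"); g,mg=blob(w,45,85,(130,95,225,195)); y,my=blob(w,18,34,(340,90,425,185),150,90); print("wrist",g,mg,y,my)
cv2.imwrite("pics/w4c.png",cv2.resize(cv2.convertScaleAbs(w[40:240,110:310],alpha=1.8,beta=20),None,fx=3,fy=3,interpolation=cv2.INTER_CUBIC))
E
```

```text
g [306.  239.2] 64.0 [533.7 -55.1]
y [260.1 237.3] 213.0 [483.9  50.5]
r [265.6 208. ] 160.0 [588.8  92.8]
b [307.6 209.2] 107.0 [639.6 -10.8]
C [561.4939885  19.3420296]
before 79.5 249.52445400674904
before 83.6 248.16011111592832
before 78.4 249.57271468980724
before 83.7 248.9169438936255
after g [274.  243.2] 84.0 79.6 187.1242418710818
after b [314.6 229.7] 118.0 80.9 190.07712001753868
wrist [177.73031714 145.83410956] 4509.0 [378.63291139 135.52387297] 4503.0
```

View pics/w4c.png

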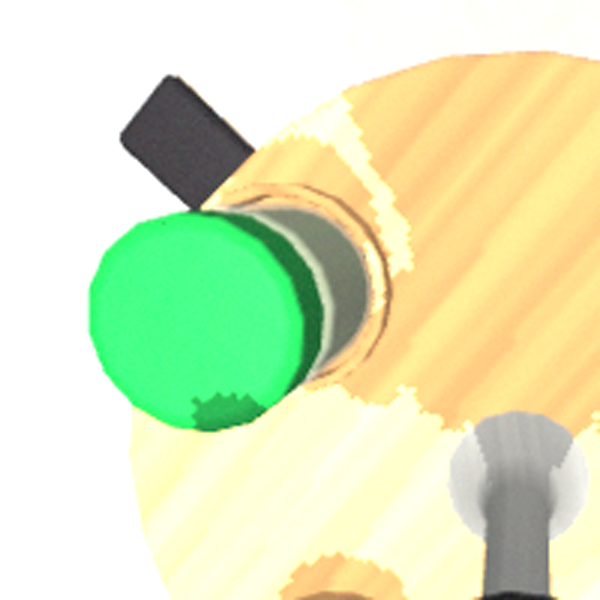

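```bash
python3 - <<'E'
from h import *
from scipy.optimize import least_squares
K,r0,t0=cam("wrist"); x,y=561.2,19.0
w=cv2.imread("pics/w4.png"); f=lambda X,Y:[110+(X+.5)/3-.5,40+(Y+.5)/3-.5]
def top(box,lo,hi):
    m=cv2.inRange(cv2.cvtColor(w,cv2.COLOR_BGR2HSV),lo,hi); k=0*m; X,Y,U,V=box;k[Y:V,X:U]=m[Y:V,X:U]
    cs=max(cv2.findContours(k,0,1)[0],key=cv2.contourArea); return cv2.fitEllipse(cv2.convexHull(cs))
g=top((130,95,225,195),(45,110,90),(85,255,255)); yl=top((335,90,425,185),(18,150,60),(34,255,255)); print(g,yl)
pol=lambda r,a,z,s=0:[x+r*np.cos(a)-s*np.sin(a),y+r*np.sin(a)+s*np.cos(a),z]
obs=np.array([f(197,321),list(yl[0]),f(122,138),f(172,76),f(517,474)])
out=np.array([f(131,410),f(145,480),f(360,85),f(450,60),f(530,52),f(290,128)],float)
for zp in(8,12,16):
  def res(p,full=False):
    c=(K,r0+p[:3],t0+p[3:6]); ph,b=np.radians(p[6:8])
    P=proj(c,[pol(82,ph,115),pol(82,ph-np.pi/2,115),pol(148,b,zp,-13),pol(148,b,zp,13),[x,y,30]])
    th=np.linspace(0,2*np.pi,720); E=proj(c,np.c_[x+114*np.cos(th),y+114*np.sin(th),0*th+30])
    D=[np.linalg.norm(E-o,axis=1).min() for o in out]
    e=(P-obs); e2=e.copy()
    # order of pointer corners
    alt=P[[0,1,3,2,4]]-obs
    if np.abs(alt).sum()<np.abs(e).sum(): e=alt
    return np.r_[e.ravel(),D,p[:3]/0.01,p[3:6]/3,(p[7]-186.16)/1.5]
  s=least_squares(res,[0]*6+[187,186.2]); print(zp,s.x.round(3),"diff green-pointer",(s.x[6]-s.x[7]).round(2)); print(s.fun[:16].round(1))
E
```

```text
((174.6951904296875, 146.9131622314453), (68.6195297241211, 75.78504943847656), 139.52267456054688) ((377.09808349609375, 135.51991271972656), (75.46046447753906, 79.39501953125), 63.7716064453125)
8 [ 2.00000e-03  1.00000e-03  1.00000e-03  1.14300e+00 -1.73400e+00
  7.40600e+00  1.89078e+02  1.86723e+02] diff green-pointer 2.35
[ 1.9  1.5 -0.3  0.3 -0.9  1.4  0.6 -1.7  0.6  0.   1.   2.5  0.3  1.
  0.4  1. ]
12 [ 1.00000e-03  1.00000e-03  4.00000e-03  1.14100e+00 -1.85100e+00
  8.86500e+00  1.89067e+02  1.86487e+02] diff green-pointer 2.58
[ 2.1  1.4 -0.5  0.3 -2.   0.8 -0.1 -2.5  0.7  0.1  1.3  2.1  0.3  0.7
  0.1  0.6]
16 [ 1.00000e-03  1.00000e-03  7.00000e-03  1.13100e+00 -1.94900e+00
  1.02730e+01  1.89063e+02  1.86247e+02] diff green-pointer 2.82
[ 2.4  1.5 -0.7  0.3 -3.   0.2 -0.9 -3.3  0.9  0.1  1.8  1.7  0.6  0.5
  0.3  0.2]
```

The estimates of the remaining turn are about 0.9° from odometry and the scene fit, and about 2.4° from the wrist fit. Jar play alone allows ±1.4°. I'll turn 1.5° more, between the two.

play_rows --commands '[[[0,0,0],1.5,20],[[0,0,0],0,20],[[0,0,0],0,20]]'

```text
t: 6.0
ee_pos: [562.4, 17.0, 172.3]
tcp_rot: [[-0.754, 0.656, 0.004], [0.656, 0.754, -0.014], [-0.012, -0.008, -1.0]]
wrist_force: [1.9, -0.4, 1.5]
finger_gap: 37.7
```

```bash
python3 - <<'E'
from h import *
for i in range(3):
    o=arm.get_obs();R=o["tcp_rot"];print(o["t"],o["ee_pos"].round(1),o["finger_gap"],o["wrist_force"].round(1),o["moment"].round(2),"yaw",np.degrees(np.arctan2(R[1,0],R[0,0]))%360,abs(o["qvel"]).max().round(2))
    im=arm.camera("scene")[:,:,::-1].copy()
c=cam("scene")
x,y=561.2,19.0; th=np.linspace(0,2*np.pi,40)
t=np.radians(186.16)
for P in ([[x,y,30],[x+148*np.cos(t),y+148*np.sin(t),12]],):
    cv2.polylines(im,[(proj(c,P)*16).round().astype(int)],False,(255,0,255),1,cv2.LINE_AA,4)
for k in range(4):
    a=t-k*np.pi/2
    cv2.polylines(im,[(proj(c,np.c_[x+82*np.cos(a)+22*np.cos(th),y+82*np.sin(a)+22*np.sin(th),0*th+115])*16).round().astype(int)],True,(255,255,255),1,cv2.LINE_AA,4)
cv2.imwrite("pics/s5.png",cv2.resize(im[185:385,165:405],None,fx=3,fy=3,interpolation=cv2.INTER_CUBIC))
E
```

```text
6.0 [562.4  17.  172.3] 37.71118316421398 [ 1.9 -0.4  1.5] [-0.52  0.33  0.01] yaw 138.98326122390117 0.42
6.05 [562.4  17.1 172.3] 37.72592031932286 [ 0.5 -1.   1. ] [-0.39  0.32  0.04] yaw 138.9850882802089 0.16
6.1 [562.3  17.  172.3] 37.982939617169514 [ 1.5 -0.9  0.6] [-0.4   0.3  -0.03] yaw 138.9864572851009 0.14
```

View pics/s5.png

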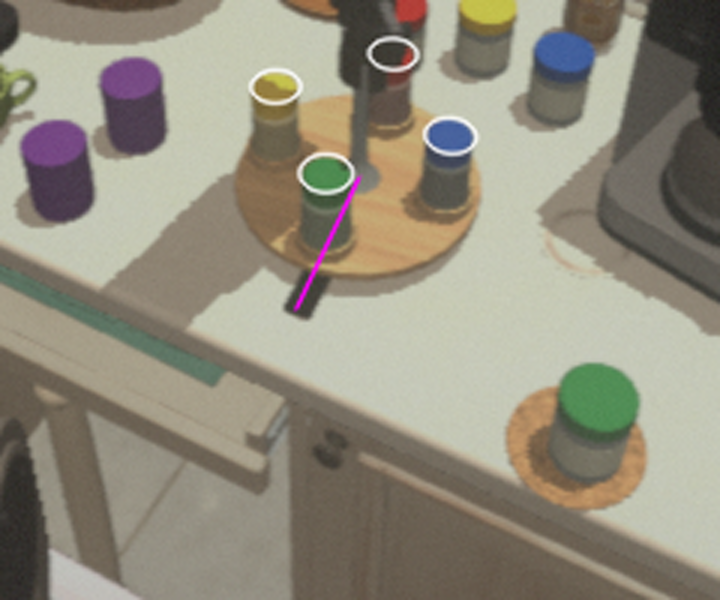

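The final view shows the green jar (325,175) on its ideal ring and on the line from axis to pointer. All jars are upright, and the tins and purple look-alikes have not moved. The grip is steady at about 37.7 mm with low forces, so I'm handing in.

```bash
python3 -c "
from cell import arm
print(arm.job_done())"
```

```text
the job is handed in; nothing more can be done
None
```

The tin on the coaster has a green lid, so I gripped the carousel's knob and turned it about 62° clockwise, seen from above. That put the green jar at the front, in line with the pointer. I handed the job in at about 6.1 s with the knob still gripped.

- **Hold:** in the last three readings the gripper angle was steady at 139.0° and the finger opening was about 37.7–38.0 mm. The wrist force was about 2 N.
- **Last picture:** the green jar sat on its ideal position, within about 1 pixel. The jars were upright in their wells, though the gripper partly hid the red one. The coaster tin and the purple look-alikes were undisturbed. The green cup was only partly in that picture, and the arm never went near it on the worktop.
- **Disagreement:** before the last 1.5° correction, my estimates of the remaining turn differed. Odometry and the scene fit gave about 0.9°, and the wrist camera fit gave about 2.4°. I turned an amount between them, so the jar should be within about 1° of the pointer, plus up to 1.4° from the jar's play in its well.

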